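Sort measured bars by length over the tipping sorter

TASK

Lift the lock beam off the tipping sorter and lay it down flat on the black parking mat. Then set every measured bar on the tray, on the side of its matching lane, so that its weight tips the tray and it slides in: long bars into the wide lane, short bars into the narrow one. When all bars lie in their lanes, lay the lock beam back fully down in the sorter's notches; leave the other things on the bench where they are.

Things in the scene. Friction and masses are not known exactly. Their poses are not given: they have to be found in the camera images.
- sorter: Tipping sorter, fixed, painted white, 190 (x) x 460 (y) mm. Origin on the bench under its centre; x runs along the pivot of the tray in its middle, y towards two receiving lanes, one on either side. Bars sliding off the tray run down a slippery slope into the lane and line up side by side against its end wall, 222 mm from the pivot.
- tray (a point): Middle of the pivoting tray's top, on the sorter, axes as the sorter's. Tray: slippery aluminium, 138 mm along x, 90 mm to either side of the pivot in y, top 75 mm above the bench when level. A bar lies on it along x, crosswise to the slide, centred about 50 to 55 mm from the pivot on its lane's side.
- notches (a point): Home of the lock beam: point above the pivot at notch-bottom height, 77 mm above the bench. Fixed cheeks, 12 mm thick, centred at x = +-80 mm, flank the tray and rise 99 mm above the bench; in each is a notch 60 mm wide in y, centred on the pivot. The lock beam's ends rest on the notch bottoms, its origin then 102 mm above the bench.
- rocker (a joint): Tilt of the tray in rad: 0 level, positive when the half towards the sorter's +y is down, stops at +-0.42. A light spring (0.07 N m/rad) brings it back to level; one bar's weight tips it fully in about half a second and the bar slides off. While the lock beam lies in its notches, close above the tray, the tray cannot tip freely.
- lane_long: Receiving lane for long bars: the wide one, 136 mm clear along x between two thin (8 mm) dark guides, 118 mm long in y, clear roof 98 mm above the bench, open only towards the tray. Origin at bench height under its centre, 163 mm from the pivot, axes as the sorter's; on the sorter's +y or -y side, differing from run to run.
- lane_short: Receiving lane for short bars: the narrow one, 100 mm clear along x between two thick (26 mm) dark guides; otherwise like lane_long, on the other side of the sorter.
- lock: Lock beam, loose: square dark steel tube with black end caps, 180 mm long along its x axis, 50 x 50 mm in section, 900 g, any long face may be up. Origin at its centre. It starts lying across the tray with its ends in the notches (5 mm play each way in y), x along the sorter's x, origin 102 mm above the bench, and goes back there at the end.
- mat: Black rubber parking mat, fixed to the bench, 220 (x) x 110 (y) x 4 mm. Origin at the centre of its underside, so the top is 4 mm above it.
- long_1: long measured bar, plain dark grey anodised aluminium with a dark dot near each end, square section 26 x 26 mm, 110 mm long along its x axis, about 200 g (+-20 %). Origin at the bar's centre (13 mm above the bench when it lies flat). Belongs in lane_long. May be absent in a run (4 or 5 of the six bars are there).
- long_2: long measured bar, plain dark grey anodised aluminium with a dark dot near each end, square section 26 x 26 mm, 110 mm long along its x axis, about 200 g (+-20 %). Origin at the bar's centre (13 mm above the bench when it lies flat). Belongs in lane_long. May be absent in a run (4 or 5 of the six bars are there).
- long_3: long measured bar, plain dark grey anodised aluminium with a dark dot near each end, square section 26 x 26 mm, 110 mm long along its x axis, about 200 g (+-20 %). Origin at the bar's centre (13 mm above the bench when it lies flat). Belongs in lane_long. May be absent in a run (4 or 5 of the six bars are there).
- short_1: short measured bar, plain dark grey anodised aluminium with a dark dot near each end, square section 26 x 26 mm, 70 mm long along its x axis, about 130 g (+-20 %). Origin at the bar's centre (13 mm above the bench when it lies flat). Belongs in lane_short. May be absent in a run (4 or 5 of the six bars are there).
- short_2: short measured bar, plain dark grey anodised aluminium with a dark dot near each end, square section 26 x 26 mm, 70 mm long along its x axis, about 130 g (+-20 %). Origin at the bar's centre (13 mm above the bench when it lies flat). Belongs in lane_short. May be absent in a run (4 or 5 of the six bars are there).
- short_3: short measured bar, plain dark grey anodised aluminium with a dark dot near each end, square section 26 x 26 mm, 70 mm long along its x axis, about 130 g (+-20 %). Origin at the bar's centre (13 mm above the bench when it lies flat). Belongs in lane_short. May be absent in a run (4 or 5 of the six bars are there).
- rule: Bystander, leave alone: steel rule, 200 x 24 x 5 mm, lying on the bench beside the sorter; origin at the centre of its underside.
- loupe: Bystander, leave alone: black standing loupe, 48 mm wide, 44 mm high; origin under its centre.
- ring_gauge: Bystander, leave alone: dark steel ring gauge, 68 mm wide, 22 mm high; origin under its centre.
- oil: Bystander, leave alone: small bottle, 44 mm wide, 100 mm high; origin under its centre.
- objective: Bystander, leave alone: microscope objective standing on its flange, 52 mm wide, 70 mm high; origin under its centre.
Things that resemble listed ones, but are neither listed nor needed, are in the scene too. What is shaped like the long_1 but blue, brown or turquoise is not meant.

How it is judged:
By the outcome, as a careful person would: the job done as asked, in the order asked, and still so for the second after the job is handed in, with the robot touching nothing.
Of long_1, long_2, long_3, short_1, short_2, short_3 only 4 to 5 are there at a start; the rules pass over those that are not, and their reading is None.
At some moment in a run one of long_1, long_2, long_3, short_1, short_2, short_3 may be knocked a few centimetres aside while the robot is not near it.
Once in a run the grip may slacken for a moment while it holds something.
It also fails if it takes over 210 s, if anything falls off the work surface, if the arm or the gripper's body presses on something with over 40 N, if the wrist force passes 120 N, or if a joint passes its speed limit or range.

ROBOT

A 6-joint arm with a two-finger parallel gripper is mounted at the origin on the work surface. World frame = base frame: x ahead of the robot, y to its left, z up, the work surface at z = 0. Lengths are in m, angles in rad, forces in N, time in s.
With the tool pointing down it reaches from about 0.35 to 0.8 m from the base axis. Payload 7.3 kg.
Tool frame: the origin (TCP) lies midway between the tips of the shut fingers; the grasp point (between the pads) lies 19 mm behind it (ctrl.grasp_offset is the y of the grasp point in the tool frame, in m); y points along the fingers, x is the direction in which the jaws open and shut, and the axes are right-handed (so a half turn about y gives the same grasp; the last joint's range is limited). The gripper opens to 85 mm and grips with 20 to 120 N. Pads are 22 mm wide; open, the fingers measure 114 mm over their backs; the gripper's body (76 mm by 85 mm) begins 54 mm behind the grasp point. The pads swing forward as they close: fully open they stand 13 mm farther back than shut.
Start: joints at [-1.324, 0.342, 1.524, -0, 1.275, -0.146], TCP at [0.201, -0.485, 0.231] pointing down, gripper open.
Joint ranges: [-2.53, 2.53], [-0.77, 2.02], [0.04, 2.7], [-1, 4.14], [0.28, 2.66], [-3.11, 3.11]. Speed limits (rad/s): [2.57, 2.57, 3.14, 3.14, 3.14, 3.14].

INTERFACE

Orientations are given as a unit quaternion [w, x, y, z].
In Python, from station import ctrl gives the robot as it stands.
- The arm moves only by the tool apply_moves, never from a script. Its arguments are lists of equal length, an entry for each row: "claw": the opening, from -1 (shut) to 1 (fully open); "dp": the shift along the tool's x, y, z in mm, a list of three; "roll": the turn about the tool's y in degrees. A call has 1 to 20 rows; each row shifts and turns the commanded pose from where the row before left it, along the tool's axes as they then stand; what a row does not reach is not made up. A row lasts 1/10 s, in which the tool goes at most 50 mm and 8.59 degrees, less where a joint would pass 70% of its speed; a pose out of reach is approached as far as the arm can. A call with a gripper value outside its range is refused whole. The fingers move at their own pace and stop on an object; "grip_force" is the grip in N (left out, the last holds). Time passes only in rows, so rows that do not move let the fingers close. It gives the time, the measured TCP pose, the force and the opening at its end, in the units of the state.
- ctrl.read_state(): the state, without advancing time (a new reading comes with each control period).
- ctrl.capture(name): name is "scene" or "top" or "wrist"; returns a dict with "color" (480x640x3 uint8, blue, green, red), "range_z" (480x640 float32, m along the optical axis (not along the pixel's ray), 0 where there is no reading), "vfov" (degrees; the focal length in pixels is half the picture's height over the tangent of half this angle, whatever the lens; pixels are square), "cx", "cy" (the principal point, pixels), "k1" (the pictures are not rectified: a ray, as slopes to the right and down, at radius r is drawn at 1 + k1 r^2 times it, then the intrinsics apply), "extrinsics" (4x4, takes a point from camera to world coordinates). Camera axes: x right, y up, looking along -z (the intrinsics and any distortion apply to the point x, -y, -z); pixel columns grow to the right and rows downward; lengths in m; the calibration is good to about 2 mm. A picture is of the moment at which its call begins.
- ctrl.hand_in(): hands the job in, once; it reports no verdict.
The state is a dict: "t": time; "joint_pos": joint angles; "qvel": joint speeds; "joint_torque": joint torques, N m; "eef_pos": TCP position; "eef_rot": TCP orientation; "force": force on the tool from outside, world axes, zero at the start; "torque": the same for the moment, N m; "opening": finger opening in m.
Only numpy, scipy, OpenCV 4.12 (cv2) and the standard library are available. Lean on these libraries where they do the work, as an engineer would, in place of code of your own. Each camera call takes 0.05 s, during which the arm holds its last target. There are 200 camera calls.

## Working session

There is one attempt and no reset: what is moved stays moved. The work goes in short steps, Python scripts to look and compute and a tool call to move; the robot and the scene stay as the last step left them, time stands still between calls to the robot, and variables do not carry over. Pictures are saved under pics/ and viewed, on a budget of 14 in all, crops included, one or two more only if the job needs it, and the job is handed in when it is done.

Besides the shell and the picture viewer there is one more tool, called after "Request:" as name([rows], argument=value, ...), one row to a line, values as JSON. apply_moves: Moves the arm, as the interface text tells. Its arguments: {"type":"object","properties":{"claw":{"type":"array"},"dp":{"type":"array"},"roll":{"type":"array"},"grip_force":{"type":"number"}},"required":["claw","dp","roll"]}

```bash
ls; mkdir -p pics; cat > h.py <<'E'
import numpy as np, cv2
from station import ctrl
def cap(n):
    c=ctrl.capture(n); return c
def K(c):
    f=240/np.tan(np.radians(c['vfov'])/2)
    return np.array([[f,0,c['cx']],[0,f,c['cy']],[0,0,1.]])
def cloud(c):
    # world xyz per pixel
    v,u=np.mgrid[0:480,0:640].astype(np.float64)
    p=np.stack([u.ravel(),v.ravel()],1)[:,None]
    s=cv2.undistortPoints(p,K(c),np.array([c['k1'],0,0,0.])).reshape(480,640,2)
    z=c['range_z'].astype(float)
    P=np.stack([s[...,0]*z,-s[...,1]*z,-z,np.ones_like(z)],-1)
    W=P@np.array(c['extrinsics']).T
    W=W[...,:3]; W[z==0]=np.nan
    return W
def topview(c,W,x0,x1,y0,y1,res=0.001):
    # orthographic z-buffered map: rows: x decreasing downward, cols: y decreasing rightward
    H=int((x1-x0)/res);Wd=int((y1-y0)/res)
    hm=np.full((H,Wd),np.nan);im=np.zeros((H,Wd,3),np.uint8)
    m=np.isfinite(W).all(-1)
    P=W[m];C=c['color'][m]
    o=np.argsort(P[:,2]);P=P[o];C=C[o]
    r=((x1-P[:,0])/res).astype(int);q=((y1-P[:,1])/res).astype(int)
    k=(r>=0)&(r<H)&(q>=0)&(q<Wd)
    hm[r[k],q[k]]=P[k,2];im[r[k],q[k]]=C[k]
    return im,hm
E
python3 - <<'E'
from h import *
print({k:np.round(v,3) if k!='t' else v for k,v in ctrl.read_state().items()})
for n in('scene','top'):
    c=cap(n);cv2.imwrite(f'pics/{n}0.png',c['color']);np.savez(f'{n}0.npz',**c)
    W=cloud(c);print(n,c['vfov'],c['k1'],np.nanmin(W,(0,1)),np.nanmax(W,(0,1)),np.round(c['extrinsics'],2).tolist())
E
```

```text
pics
{'t': 0.0, 'joint_pos': array([-1.324,  0.343,  1.525,  0.   ,  1.275, -0.146]), 'qvel': array([ 0.   , -0.002,  0.   ,  0.   , -0.001, -0.   ]), 'joint_torque': array([ 0.0000e+00, -4.3368e+01, -2.4601e+01, -0.0000e+00,  8.0000e-03,
        0.0000e+00]), 'eef_pos': array([ 0.201, -0.485,  0.231]), 'eef_rot': array([ 0.588, -0.588,  0.393, -0.392]), 'force': array([ 0.219, -0.219,  0.099]), 'torque': array([-0.028,  0.034,  0.024]), 'opening': np.float64(0.086)}
scene 51.13165539940271 -0.11670990292073055 [-2.09237776 -1.15533835 -0.76998876] [1.10843436 1.4366156  0.63123581] [[0.22, -0.79, 0.57, 1.13], [0.98, 0.19, -0.11, -0.08], [-0.02, 0.58, 0.81, 1.06], [0.0, 0.0, 0.0, 1.0]]
top 44.35719941691786 -0.009966650720457805 [-0.35436259 -1.32632914 -0.77959317] [1.51950656 1.32812301 0.76163232] [[0.0, 1.0, -0.08, 0.35], [-1.0, 0.0, 0.0, 0.04], [0.0, 0.08, 1.0, 1.59], [0.0, 0.0, 0.0, 1.0]]
```

View pics/top0.png

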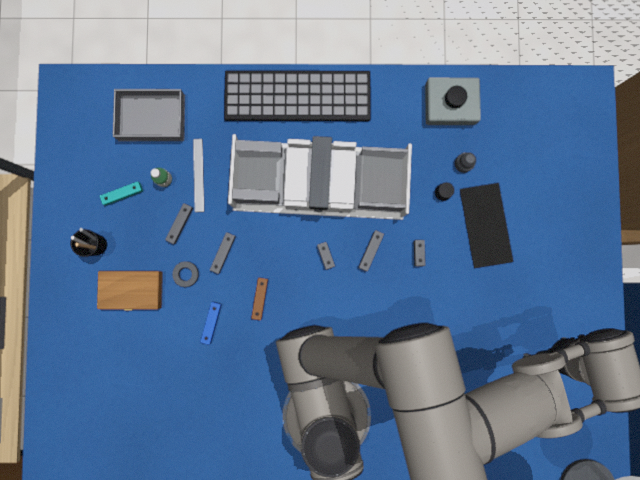

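View pics/scene0.png

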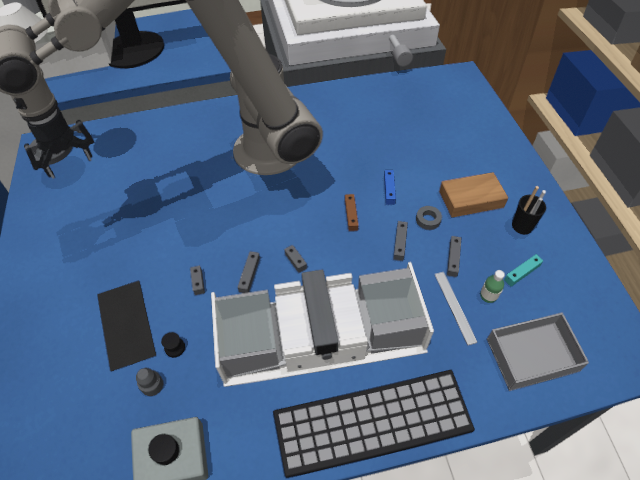

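```bash
cat >> h.py <<'E'
def blob(W,seed,zlo,zhi,rad=0.09):
    # connected component of points within height band around seed pixel (u,v)
    m=((W[...,2]>zlo)&(W[...,2]<zhi)).astype(np.uint8)
    n,l=cv2.connectedComponents(m,connectivity=4)
    u,v=seed; k=l[v-3:v+4,u-3:u+4]; k=k[k>0]
    if len(k)==0: return None
    return W[l==np.bincount(k).argmax()]
def rect(P):
    (cx,cy),(a,b),th=cv2.minAreaRect((P[:,:2]*1000).astype(np.float32))
    if a<b: a,b,th=b,a,th+90
    return round(cx,1),round(cy,1),round(a,1),round(b,1),round((th+90)%180-90,1),round(np.median(P[:,2])*1000,1)
E
python3 - <<'E'
from h import *
for n,S in (('top',dict(L1=(179,224),L2=(222,253),L3=(371,251),S1=(325,256),S2=(419,253),lock=(320,173),mat=(486,225),ring=(185,264),loupe=(445,191),obj=(465,161),oil=(161,177),rule=(198,175),brown=(260,299),blue=(211,323))),
 ('scene',dict(L1=(455,255),L2=(401,240),L3=(249,272),S1=(296,258),S2=(197,280),lock=(320,310),loupe=(173,344),mat=(127,325)))):
    c=dict(np.load(n+'0.npz'));W=cloud(c)
    for k,s in S.items():
        lo,hi={'lock':(.115,.14),'mat':(.002,.008),'rule':(.0025,.008),'loupe':(.03,.06),'obj':(.03,.09),'oil':(.03,.12),'ring':(.012,.03)}.get(k,(.018,.034))
        P=blob(W,s,lo,hi)
        print(n,k,None if P is None else (rect(P),len(P)), np.round(W[s[1],s[0]]*1000,0))
c=dict(np.load('top0.npz'));W=cloud(c)
im,hm=topview(c,W,.42,.80,-.3,.35,.001)
P=W[(W[...,2]>.09)&(W[...,2]<.11)&(abs(W[...,0]-.63)<.15)&(abs(W[...,1]-.02)<.3)]
print('z.09-.11',rect(P))
img=c['color'][120:230,215:430];cv2.imwrite('pics/sorter.png',cv2.resize(img,None,fx=3.6,fy=3.6,interpolation=cv2.INTER_CUBIC))
for y in (175,):
  print(np.round(W[y,225:415:3]*1000).astype(int)[:, 1:].tolist())
for u in (257,382):
  print(u,np.round(W[132:220:2,u]*1000).astype(int)[:,[0,2]].tolist())
E
```

```text
top L1 ((505.3, 393.1, 109.5, 27.5, -25.6, np.float64(25.7)), 413) [502. 392.  22.]
top L2 ((427.4, 275.4, 109.5, 27.1, -23.1, np.float64(25.7)), 407) [425. 276.  23.]
top L3 ((434.0, -120.3, 110.0, 26.5, -23.9, np.float64(26.3)), 402) [ 431. -119.   27.]
top S1 ((420.8, 0.4, 69.6, 26.0, 19.6, np.float64(26.3)), 252) [417.   3.  27.]
top S2 ((428.9, -249.0, 69.6, 26.7, 0.7, np.float64(26.3)), 261) [ 426. -247.   25.]
top lock ((627.1, 17.2, 182.9, 50.1, -3.0, np.float64(127.2)), 1414) [621.  18. 129.]
top mat ((478.9, -438.6, 183.4, 112.6, 10.0, np.float64(4.9)), 1085) [ 503. -433.    4.]
top ring ((370.4, 373.3, 66.2, 65.9, 0.6, np.float64(21.7)), 387) [395. 374.  23.]
top loupe ((594.3, -318.5, 40.9, 39.8, 81.1, np.float64(44.1)), 198) [ 590. -314.   43.]
top obj ((670.7, -372.9, 50.0, 44.5, 58.0, np.float64(59.5)), 283) [ 665. -362.   68.]
top oil ((626.0, 436.4, 43.0, 40.4, -33.4, np.float64(69.2)), 276) [620. 431.  69.]
top rule ((633.3, 342.7, 18.0, 10.1, 67.5, np.float64(6.1)), 17) [638. 348.   1.]
top brown ((306.4, 175.5, 110.1, 26.5, -9.1, np.float64(25.9)), 407) [304. 174.
[... 1953 characters left out ...]
62, 99], [559, 81], [559, 38], [557, 15], [554, -2], [548, 4], [542, 5], [537, -1], [531, 7], [527, -3], [521, 1]]
382 [[758, 3], [754, -2], [746, 9], [742, 0], [736, 1], [730, 3], [726, -4], [719, 2], [-9223372036854775808, -9223372036854775808], [686, 100], [682, 98], [677, 95], [671, 98], [666, 99], [661, 96], [656, 99], [650, 98], [645, 101], [640, 100], [635, 99], [630, 96], [624, 101], [619, 101], [615, 96], [608, 102], [604, 98], [598, 100], [594, 97], [588, 98], [584, 96], [579, 94], [573, 100], [567, 102], [563, 99], [558, 97], [551, 105], [548, 95], [543, 91], [543, 53], [542, 17], [537, 11], [533, 2], [527, 5], [522, 0]]<stdin>:17: RuntimeWarning: invalid value encountered in cast
```

View pics/sorter.png

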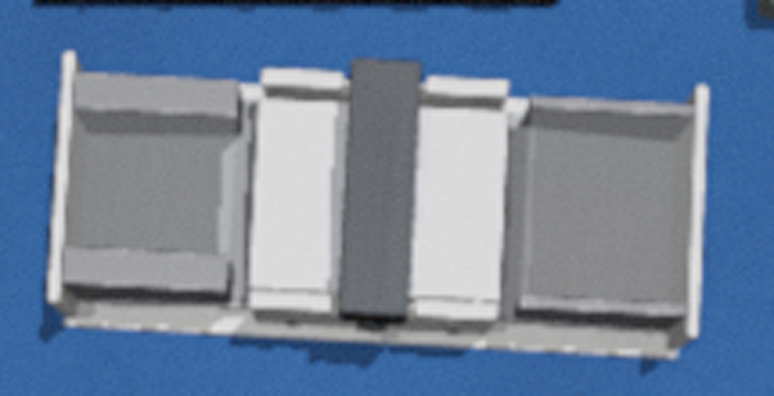

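```bash
cat >> h.py <<'E'
from scipy.spatial.transform import Rotation as Rn
def plane(c,pix,z):
    s=cv2.undistortPoints(np.array(pix,float).reshape(-1,1,2),K(c),np.array([c['k1'],0,0,0.])).reshape(-1,2)
    E=np.array(c['extrinsics']);d=np.c_[s[:,0],-s[:,1],-np.ones(len(s))]@E[:3,:3].T
    return E[:3,3]+d*((z-E[2,3])/d[:,2])[:,None]
def goal(x,y,z,axis=None):
    """mm; axis = yaw deg of the beam/bar axis (jaw is perpendicular). Prints dp now (before roll) and roll."""
    s=ctrl.read_state();q=s['eef_rot'];R=Rn.from_quat([q[1],q[2],q[3],q[0]]).as_matrix()
    d=R.T@(np.array([x,y,z])-np.array(s['eef_pos'])*1000)
    jy=np.degrees(np.arctan2(R[1,0],R[0,0])); r=0
    if axis is not None: r=-((axis+90-jy+90)%180-90)
    a=np.radians(r);d2=np.array([np.cos(a)*d[0]-np.sin(a)*d[2],d[1],np.sin(a)*d[0]+np.cos(a)*d[2]])
    print('t',round(float(s['t']),2),'tcp',np.round(np.array(s['eef_pos'])*1000,1),'jaw yaw %.1f'%jy,'down',np.round(R[2,1],4),'open %.1f'%(s['opening']*1000),'j6 %.2f'%s['joint_pos'][5],'F',np.round(s['force'],1))
    print(' dp(before roll)',np.round(d,1),'roll %.1f'%r,' dp(after roll)',np.round(d2,1))
E
python3 - <<'E'
from h import *
for n,a in(('top',(486,225)),('scene',(127,325))):
    c=dict(np.load(n+'0.npz'))
    m=(c['color'].max(-1)<45).astype(np.uint8)
    _,l=cv2.connectedComponents(m,connectivity=4)
    v,u=np.nonzero(l==l[a[1],a[0]])
    print(n,len(u),rect(plane(c,np.c_[u,v],.004)))
goal(627,18,320,-2.9)
E
```

```text
top 1 (503.2, -432.7, 0.0, 0.0, 0.0, np.float64(4.0))
scene 297348 (-9.0, 103.2, 2966.3, 2019.3, 75.6, np.float64(4.0))
t 0.1 tcp [ 200.9 -484.7  230.7] jaw yaw -67.5 down -1.0 open 85.5 j6 -0.15 F [-0.7 -0.1 -0.3]
 dp(before roll) [-301.4  -88.8  586.1] roll 25.4  dp(after roll) [-523.7  -88.8  400.1]
```

Request:
apply_moves([
  [-21.5,-6.3,41.9],
  [-21.5,-6.3,41.9],
  [-21.5,-6.3,41.9],
  [-21.5,-6.3,41.9],
  [-21.5,-6.3,41.9],
  [-21.5,-6.3,41.9],
  [-21.5,-6.3,41.9],
  [-21.5,-6.3,41.9],
  [-21.5,-6.3,41.9],
  [-21.5,-6.3,41.9],
  [-21.5,-6.3,41.9],
  [-21.5,-6.3,41.9],
  [-21.5,-6.3,41.9],
  [-21.5,-6.3,41.9],
  [0,0,0],
  [0,0,0],
  [0,0,0],
  [0,0,0],
], claw=[1,1,1,1,1,1,1,1,1,1,1,1,1,1,1,1,1,1], roll=[0,0,0,0,0,0,0,0,0,0,0,0,0,0,8.5,8.5,8.4,0], grip_force=60)

```text
t: 1.9
eef_pos: [0.6276, 0.0178, 0.3188]
eef_rot: [0.487, -0.487, 0.513, -0.512]
force: [0.7, -0.2, -0.7]
opening: 0.0855
```

```bash
python3 - <<'E'
from h import *
goal(627,18,320,-2.9)
c=cap('wrist');np.savez('w1.npz',**c);cv2.imwrite('pics/w1.png',c['color'])
W=cloud(c);print(np.round(c['extrinsics'],3).tolist(),c['vfov'],c['k1'])
m=(W[...,2]>.115)&(W[...,2]<.14);print(rect(W[m]),m.sum())
t=dict(np.load('top0.npz'));
hsv=cv2.cvtColor(t['color'],cv2.COLOR_BGR2HSV);print(t['color'][225,480:492:3].tolist(),t['color'][225,520].tolist())
m=(t['color'][...,0]<70);_,l=cv2.connectedComponents(m.astype(np.uint8),connectivity=4)
v,u=np.nonzero(l==l[225,486]);print(len(u),rect(plane(t,np.c_[u,v],.004)))
E
```

```text
t 1.9 tcp [627.6  17.8 318.8] jaw yaw -92.9 down -1.0 open 85.5 j6 1.53 F [ 0.7 -0.2 -0.7]
 dp(before roll) [-0.2 -1.2 -0.6] roll -0.0  dp(after roll) [-0.2 -1.2 -0.6]
[[-0.051, 0.957, 0.285, 0.7], [-0.999, -0.049, -0.014, 0.014], [0.0, -0.285, 0.959, 0.462], [0.0, 0.0, 0.0, 1.0]] 71.01808355105369 -0.05511849644934806
(629.2, 18.6, 179.8, 50.3, -2.8, np.float64(127.7)) 8511
[[49, 46, 50], [40, 42, 41], [40, 41, 42], [41, 41, 41]] [163, 102, 52]
3134 (503.2, -431.8, 215.8, 107.3, 9.3, np.float64(4.0))
```

View pics/w1.png

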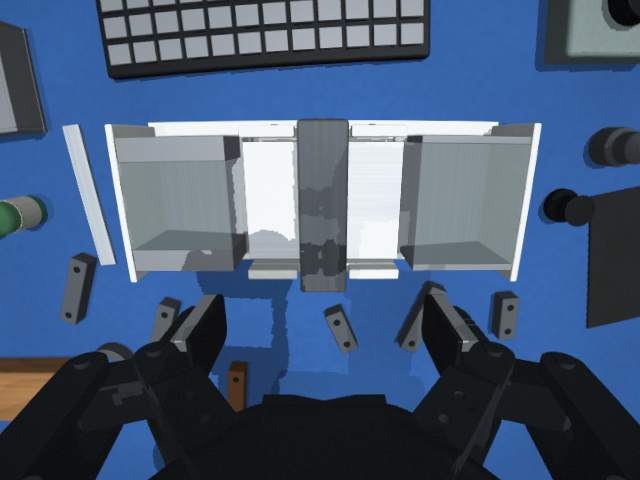

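Request:
apply_moves([
  [-0.8,45,1],
  [0,45,0],
  [0,45,0],
  [0,45,0],
  [0,40,0],
  [0,13,0],
  [0,0,0],
  [0,0,0],
  [0,0,0],
  [0,0,0],
  [0,0,0],
  [0,0,0],
  [0,0,0],
], claw=[1,1,1,1,1,1,0,-0.3,-0.3,-0.3,-0.3,-0.3,-0.3], roll=[0,0,0,0,0,0,0,0,0,0,0,0,0], grip_force=90)

```text
t: 3.25
eef_pos: [0.6305, 0.0182, 0.0895]
eef_rot: [-0.489, 0.486, -0.511, 0.514]
force: [1.1, -0.3, 6.2]
opening: 0.0491
```

Request:
apply_moves([
  [0,-20,0],
  [0,-40,0],
  [0,-40,0],
  [0,-40,0],
  [0,0,0],
  [0,0,0],
], claw=[-0.3,-0.3,-0.3,-0.3,-0.3,-0.3], roll=[0,0,0,0,0,0])

```text
t: 3.85
eef_pos: [0.6281, 0.0184, 0.2258]
eef_rot: [0.487, -0.487, 0.513, -0.512]
force: [-0.6, -0.1, -10.5]
opening: 0.0491
```

```bash
python3 - <<'E'
from h import *
goal(503.5,-432,190,9.6)
c=cap('wrist');np.savez('w2.npz',**c);cv2.imwrite('pics/w2.png',c['color'])
E
```

```text
t 3.85 tcp [628.1  18.4 225.8] jaw yaw -92.9 down -1.0 open 49.1 j6 1.53 F [ -0.6  -0.1 -10.5]
 dp(before roll) [ 456.1   35.9 -101.8] roll -12.5  dp(after roll) [ 423.3   35.9 -197.9]
```

View pics/w2.png

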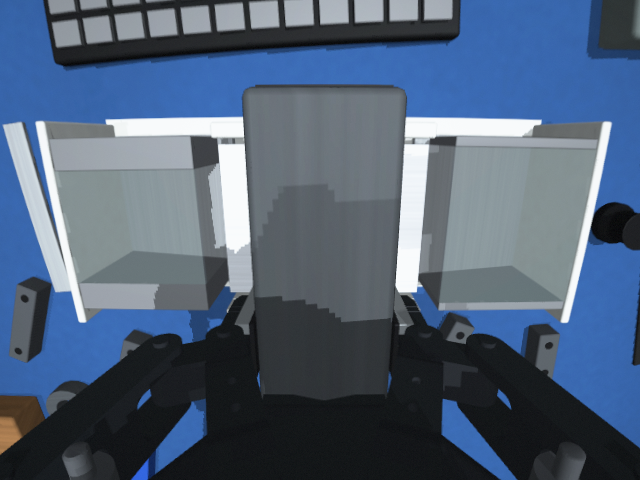

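```bash
python3 - <<'E'
from h import *
c=dict(np.load('w2.npz'));W=cloud(c)
m=(W[...,2]>.24)&(W[...,2]<.29)&(W[...,0]>.6);P=W[m]
A=np.c_[P[:,:2]-[.65,.018],np.ones(len(P))];k=np.linalg.lstsq(A,P[:,2],rcond=None)[0];print(k,rect(P))
print(P[:,0].max(), P[:,1].min(),P[:,1].max())
m=(W[...,2]>.065)&(W[...,2]<.085);
goal(503.5,-432,190,9.6)
E
```

```text
[-0.1084398   0.00532821  0.26849553] (660.5, 15.9, 118.1, 113.1, 86.1, np.float64(264.1))
0.7174903691282617 -0.04162303869966555 0.07686354376777133
t 3.9 tcp [627.3  18.4 224. ] jaw yaw -92.9 down -1.0 open 48.9 j6 1.53 F [ -1.2   0.8 -10.1]
 dp(before roll) [ 456.1   34.5 -100.8] roll -12.5  dp(after roll) [ 423.5   34.5 -197. ]
```

Request:
apply_moves([
  [38,0,-8.5],
  [38,0,-8.5],
  [38,0,-8.5],
  [38,0,-8.5],
  [38,0,-8.5],
  [38,0,-8.5],
  [38,0,-8.5],
  [38,0,-8.5],
  [38,0,-8.5],
  [38,0,-8.5],
  [38,0,-8.5],
  [38,0,-8.5],
  [0,0,0],
  [0,0,0],
  [0,0,0],
], claw=[-0.3,-0.3,-0.3,-0.3,-0.3,-0.3,-0.3,-0.3,-0.3,-0.3,-0.3,-0.3,-0.3,-0.3,-0.3], roll=[0,0,0,0,0,0,0,0,0,0,0,0,-6.3,-6.2,0])

```text
t: 5.4
eef_pos: [0.5026, -0.4314, 0.2226]
eef_rot: [0.54, -0.54, 0.459, -0.454]
force: [-0.0, -0.3, -9.2]
opening: 0.049
```

```bash
python3 - <<'E'
from h import *
goal(503.5,-432,18,9.6)
c=cap('wrist');np.savez('w3.npz',**c);cv2.imwrite('pics/w3.png',c['color'])
c=cap('top');np.savez('t3.npz',**c);cv2.imwrite('pics/t3.png',c['color'])
E
```

```text
t 5.4 tcp [ 502.6 -431.4  222.6] jaw yaw -80.4 down -1.0 open 49.0 j6 0.58 F [-0.  -0.3 -9.2]
 dp(before roll) [  1.9 204.6   1.5] roll 0.0  dp(after roll) [  1.9 204.6   1.5]
```

View pics/w3.png

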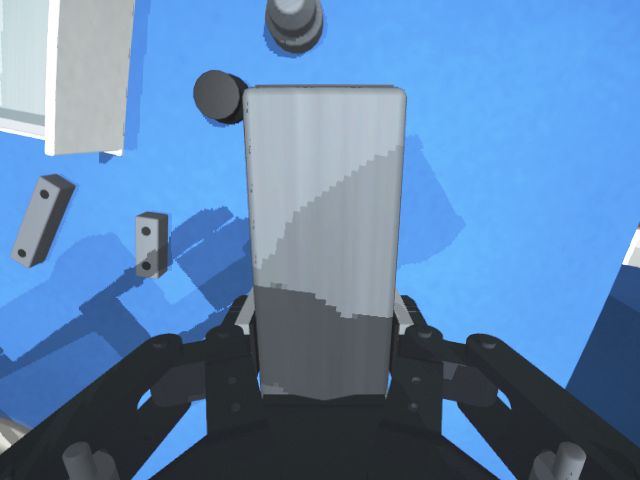

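Request:
apply_moves([
  [1.5,45,1],
  [0,45,0],
  [0,45,0],
  [0,40,0],
  [0,22,0],
  [0,5,0],
  [0,0,0],
], claw=[-0.3,-0.3,-0.3,-0.3,-0.3,-0.3,-0.3], roll=[0,0,0,0,0,0,0])

```text
t: 6.2
eef_pos: [0.505, -0.4327, 0.0237]
eef_rot: [0.54, -0.54, 0.457, -0.456]
force: [1.0, 0.1, -7.7]
opening: 0.0488
```

```bash
python3 - <<'E'
from h import *
goal(503.5,-432,15.5,9.6)
c=cap('scene');np.savez('s3.npz',**c);W=cloud(c)
m=(W[...,2]>.04)&(W[...,2]<.075)&(abs(W[...,0]-.5)<.13)&(abs(W[...,1]+.43)<.1)
P=W[m];A=np.c_[P[:,:2]-[.504,-.432],np.ones(len(P))];print(np.linalg.lstsq(A,P[:,2],rcond=None)[0],rect(P))
x=c['color'][230:460,30:260];cv2.imwrite('pics/s3.png',cv2.resize(x,None,fx=2.5,fy=2.5))
E
```

```text
t 6.2 tcp [ 505.  -432.7   23.7] jaw yaw -80.4 down -1.0 open 48.8 j6 0.58 F [ 1.   0.1 -7.7]
 dp(before roll) [-0.9  8.2 -1.3] roll -0.0  dp(after roll) [-0.9  8.2 -1.3]
[-0.01911769 -0.09019292  0.06022426] (530.2, -421.2, 218.4, 107.6, 27.2, np.float64(59.9))
```

View pics/s3.png

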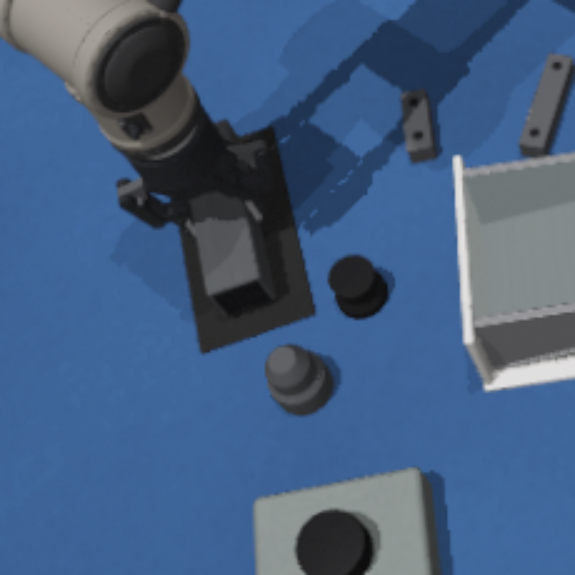

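Request:
apply_moves([
  [-0.9,2,-1.3],
  [0,2,0],
  [0,2,0],
  [0,0,0],
], claw=[-0.3,-0.3,-0.3,-0.3], roll=[0,0,0,0])

```text
t: 6.65
eef_pos: [0.5036, -0.4326, 0.0187]
eef_rot: [-0.54, 0.54, -0.456, 0.457]
force: [-0.6, 0.1, -8.9]
opening: 0.049
```

Request:
apply_moves([
  [0,1,0],
  [0,1,0],
  [0,1,0],
  [0,0,0],
], claw=[-0.3,-0.3,-0.3,-0.3], roll=[0,0,0,0])

```text
t: 7.05
eef_pos: [0.5037, -0.4328, 0.0165]
eef_rot: [-0.54, 0.54, -0.456, 0.457]
force: [-4.8, 2.3, 0.0]
opening: 0.0489
```

Request:
apply_moves([
  [0,0,0],
  [0,0,0],
  [0,0,0],
  [0,0,0],
  [0,-40,0],
  [0,-45,0],
  [0,-45,0],
  [0,0,0],
], claw=[0.2,0.4,0.5,0.5,0.5,0.5,0.5,0.5], roll=[0,0,0,0,0,0,0,0])

```text
t: 7.85
eef_pos: [0.5063, -0.4354, 0.1536]
eef_rot: [-0.539, 0.541, -0.451, 0.461]
force: [0.8, 0.2, 1.0]
opening: 0.0644
```

```bash
python3 - <<'E'
from h import *
goal(429.5,-247.5,160,0.9)
c=cap('wrist');W=cloud(c)
m=(W[...,2]>.045)&(W[...,2]<.062)&(W[...,0]>.4)&(abs(W[...,1]+.43)<.1)
P=W[m];P=P[abs(P[:,1]+.43)<.09];A=np.c_[P[:,:2]-[.504,-.432],np.ones(len(P))];print(np.linalg.lstsq(A,P[:,2],rcond=None)[0],rect(P))
E
```

```text
t 7.85 tcp [ 506.3 -435.4  153.6] jaw yaw -80.4 down -0.9999 open 64.4 j6 0.58 F [0.8 0.2 1. ]
 dp(before roll) [-198.    -9.1  -44.3] roll 8.7  dp(after roll) [-189.    -9.1  -73.8]
[-0.00141617 -0.00488713  0.05466406] (539.9, -423.9, 259.6, 62.4, 14.0, np.float64(54.7))
```

Request:
apply_moves([
  [-39.6,-2,-8.9],
  [-39.6,-2,-8.9],
  [-39.6,-2,-8.9],
  [-39.6,-2,-8.9],
  [-39.6,-2,-8.7],
  [0,0,0],
  [0,0,0],
], claw=[0.5,0.3,0.2,0.2,0.2,0.2,0.2], roll=[0,0,0,0,0,8.5,0])

```text
t: 8.6
eef_pos: [0.4265, -0.2437, 0.155]
eef_rot: [-0.505, 0.505, -0.496, 0.495]
force: [-0.3, -0.7, 0.1]
opening: 0.0511
```

```bash
cat >> h.py <<'E'
def bars(c,W=None,zlo=.018,zhi=.034):
    """all bar-like components at bench height: rect + mean colour"""
    W=cloud(c) if W is None else W
    m=((W[...,2]>zlo)&(W[...,2]<zhi)&(W[...,0]>.2)&(W[...,0]<.75)&(abs(W[...,1])<.6)).astype(np.uint8)
    m=cv2.morphologyEx(m,cv2.MORPH_OPEN,np.ones((3,3)))
    n,l=cv2.connectedComponents(m,connectivity=4)
    for i in range(1,n):
        k=l==i
        if k.sum()<150: continue
        r=rect(W[k])
        if 20<r[3]<34 and 55<r[2]<125: print('  bar',r,'bgr',np.median(c['color'][k],0).astype(int),'n',k.sum())
E
python3 - <<'E'
from h import *
c=cap('wrist');bars(c);goal(429.5,-247.5,3,0.9)
c=cap('top');bars(c)
E
```

```text
bar (435.3, -119.3, 110.6, 26.7, -23.8, np.float64(26.7)) bgr [178 167 158] n 4158
  bar (430.1, -247.5, 69.9, 26.1, 1.2, np.float64(26.7)) bgr [158 149 140] n 2523
  bar (422.0, 1.2, 70.3, 29.3, 20.5, np.float64(26.5)) bgr [163 152 143] n 2588
t 8.65 tcp [ 426.8 -244.5  155. ] jaw yaw -88.7 down -1.0 open 51.4 j6 0.87 F [-0.3 -0.6 -0.5]
 dp(before roll) [  3.1 152.    2.7] roll 0.4  dp(after roll) [  3.  152.    2.7]
  bar (586.7, 550.4, 111.4, 27.5, -69.2, np.float64(25.8)) bgr [181 181  67] n 356
  bar (504.9, 392.6, 109.2, 29.0, -26.2, np.float64(26.5)) bgr [122 116 114] n 387
  bar (434.2, -120.2, 110.2, 26.4, -24.3, np.float64(26.3)) bgr [131 126 124] n 386
  bar (427.0, 275.1, 108.7, 26.6, -22.7, np.float64(26.3)) bgr [127 121 120] n 385
  bar (420.6, 0.3, 69.0, 25.9, 19.4, np.float64(26.5)) bgr [132 126 125] n 242
  bar (306.6, 175.5, 109.7, 26.5, -9.1, np.float64(25.9)) bgr [ 75 106 148] n 403
  bar (247.0, 302.8, 99.8, 26.6, -15.1, np.float64(26.1)) bgr [207 121  70] n 360
```

Request:
apply_moves([
  [3,45,3.3],
  [0,45,0],
  [0,40,0],
  [0,22,0],
  [0,0,0],
  [0,0,0],
  [0,0,0],
  [0,0,0],
  [0,0,0],
  [0,0,0],
], claw=[0.2,0.2,0.2,0.2,0.2,-0.6,-0.9,-0.9,-0.9,-0.9], roll=[0,0,0,0,0,0,0,0,0,0], grip_force=80)

```text
t: 9.7
eef_pos: [0.4311, -0.2484, 0.0048]
eef_rot: [0.505, -0.505, 0.494, -0.496]
force: [-1.0, -0.8, 6.0]
opening: 0.0246
```

Request:
apply_moves([
  [0,-20,0],
  [0,-45,0],
  [0,-50,0],
  [0,-50,0],
  [0,0,0],
  [0,0,0],
], claw=[-0.9,-0.9,-0.9,-0.9,-0.9,-0.9], roll=[0,0,0,0,0,0])

```text
t: 10.3
eef_pos: [0.4306, -0.2478, 0.1697]
eef_rot: [0.505, -0.505, 0.494, -0.496]
force: [0.1, 0.3, -2.0]
opening: 0.0249
```

```bash
python3 - <<'E'
from h import *
c=dict(np.load('w1.npz'));W=cloud(c)   # sorter pose from the wrist picture: roof+walls band
m=(W[...,2]>.088)&(W[...,2]<.108)&(abs(W[...,0]-.63)<.13)&(abs(W[...,1]-.018)<.26)
print(rect(W[m]))
for n in('top',):
  c=cap(n);W=cloud(c)
  im,hm=topview(c,W,.5,.76,-.23,.27,.002)
  m=(W[...,2]>.085)&(W[...,2]<.112)&(abs(W[...,0]-.63)<.12)&(abs(W[...,1]-.018)<.06);print('cheeks',rect(W[m]),m.sum())
  m=(W[...,2]>.068)&(W[...,2]<.083)&(abs(W[...,0]-.63)<.06)&(abs(W[...,1]-.018)<.1);P=W[m];print('tray',rect(P),m.sum())
  A=np.c_[P[:,:2]-[.628,.0185],np.ones(len(P))];print('tilt',np.linalg.lstsq(A,P[:,2],rcond=None)[0])
  m=(W[...,2]>.085)&(W[...,2]<.112)&(abs(W[...,0]-.63)<.12)&(abs(W[...,1]-.018)<.26);print('all',rect(W[m]))
goal(628,18.5,200,-2.9)
E
```

```text
(628.5, 18.4, 460.8, 179.9, 87.0, np.float64(98.9))
cheeks (627.8, 17.9, 180.7, 118.5, -0.1, np.float64(98.6)) 271
tray (629.9, 17.0, 182.1, 119.9, 90.0, np.float64(75.3)) 3077
tilt [-0.0009708  -0.00108264  0.07535211]
all (627.3, 16.8, 461.8, 182.0, 87.1, np.float64(98.3))
t 10.35 tcp [ 429.8 -247.3  168.2] jaw yaw -88.9 down -1.0 open 25.3 j6 0.87 F [-0.2  0.3 -0.5]
 dp(before roll) [-261.9  -31.8  203.3] roll 4.0  dp(after roll) [-275.5  -31.8  184.5]
```

```bash
python3 - <<'E'
from h import *
goal(631.2,70.3,160,-3)
E
```

```text
t 10.35 tcp [ 429.8 -247.3  168.2] jaw yaw -88.9 down -1.0 open 25.3 j6 0.87 F [-0.2  0.3 -0.5]
 dp(before roll) [-313.6    8.2  207.5] roll 4.1  dp(after roll) [-327.7    8.2  184.5]
```

Request:
apply_moves([
  [-39.2,0,25.9],
  [-39.2,0,25.9],
  [-39.2,0,25.9],
  [-39.2,0,25.9],
  [-39.2,0,25.9],
  [-39.2,0,25.9],
  [-39.2,0,25.9],
  [-39.2,0,25.9],
  [0,0,0],
  [0,0,0],
], claw=[-0.9,-0.9,-0.9,-0.9,-0.9,-0.9,-0.9,-0.9,-0.9,-0.9], roll=[0,0,0,0,0,0,0,0,4.1,0])

```text
t: 11.35
eef_pos: [0.6304, 0.0712, 0.1652]
eef_rot: [0.486, -0.489, 0.514, -0.511]
force: [-0.6, -0.5, -1.8]
opening: 0.0245
```

```bash
python3 - <<'E'
from h import *
goal(631.2,70.3,82,-3)
c=cap('wrist');cv2.imwrite('pics/w5.png',c['color'])
E
```

```text
t 11.35 tcp [630.4  71.2 165.2] jaw yaw -92.9 down -1.0 open 24.5 j6 1.61 F [-0.6 -0.5 -1.8]
 dp(before roll) [ 0.8 83.2  1.3] roll 0.1  dp(after roll) [ 0.8 83.2  1.3]
```

View pics/w5.png

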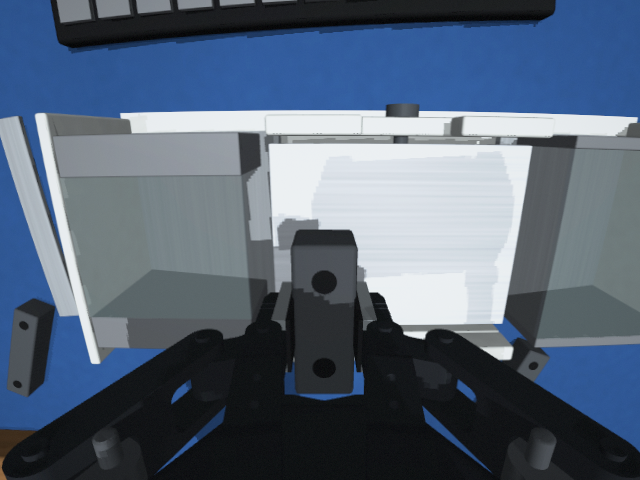

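Request:
apply_moves([
  [0.8,45,1.3],
  [0,30,0],
  [0,8.5,0],
  [0,0,0],
  [0,0,0],
  [0,0,0],
  [0,-40,0],
  [0,-45,0],
  [0,0,0],
  [0,0,0],
  [0,0,0],
], claw=[-0.9,-0.9,-0.9,-0.9,0.1,0.1,0.1,0.1,0.1,0.1,0.1], roll=[0,0,0,0,0,0,0,0,0,0,0])

```text
t: 12.5
eef_pos: [0.6323, 0.069, 0.17]
eef_rot: [0.487, -0.487, 0.513, -0.513]
force: [0.6, 1.6, -0.1]
opening: 0.0469
```

```bash
python3 - <<'E'
from h import *
goal(421.8,1.5,150,20.3)
c=cap('wrist');cv2.imwrite('pics/w6.png',c['color']);bars(c)
E
```

```text
t 12.5 tcp [632.3  69.  170. ] jaw yaw -93.0 down -1.0 open 46.9 j6 1.61 F [ 0.6  1.6 -0.1]
 dp(before roll) [  78.4   20.  -206.7] roll -23.3  dp(after roll) [  -9.7   20.  -220.8]
  bar (506.9, 393.8, 112.1, 27.6, -26.1, np.float64(26.4)) bgr [90 84 78] n 2356
```

View pics/w6.png

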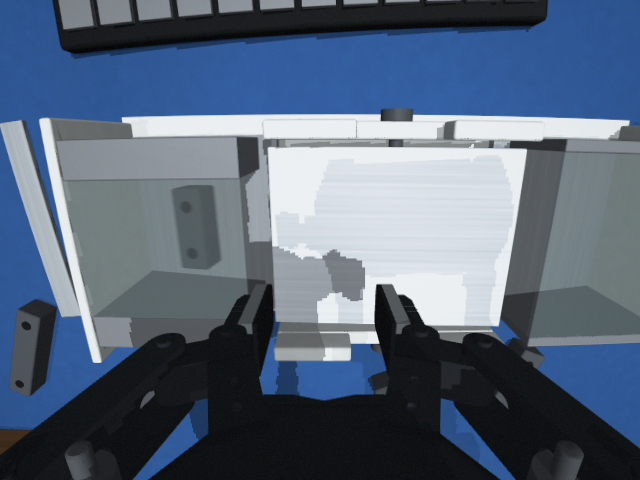

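Request:
apply_moves([
  [15.6,2,-41.2],
  [15.6,4,-41.2],
  [15.6,4,-41.2],
  [15.6,5,-41.2],
  [15.6,5,-41.2],
  [0,0,0],
  [0,0,0],
  [0,0,0],
  [0,0,0],
], claw=[0.2,0.2,0.2,0.2,0.2,0.2,0.2,0.2,0.2], roll=[0,0,0,0,0,-8,-8,-7.3,0])

```text
t: 13.45
eef_pos: [0.4223, 0.0019, 0.1493]
eef_rot: [-0.58, 0.581, -0.404, 0.403]
force: [-0.2, -0.4, 0.1]
opening: 0.0515
```

```bash
python3 - <<'E'
from h import *
c=cap('wrist');bars(c);goal(421.8,1.5,3,20.3)
E
```

```text
bar (437.5, 272.5, 91.2, 27.5, -22.6, np.float64(26.3)) bgr [88 82 77] n 3041
  bar (423.0, 2.0, 69.6, 25.4, 19.7, np.float64(26.7)) bgr [80 73 68] n 2585
  bar (435.7, -118.3, 109.5, 27.4, -24.1, np.float64(26.7)) bgr [88 82 77] n 3927
  bar (307.8, 176.8, 110.9, 26.7, -8.8, np.float64(26.6)) bgr [ 46  73 114] n 3535
t 13.5 tcp [422.4   1.9 149.4] jaw yaw -69.9 down -1.0 open 51.0 j6 1.04 F [ 0.  -0.1  0.1]
 dp(before roll) [  0.3 146.4  -0.5] roll -0.2  dp(after roll) [  0.3 146.4  -0.5]
```

Request:
apply_moves([
  [0,45,0.5],
  [0,45,0],
  [0,40,0],
  [0,16,0],
  [0,0,0],
  [0,0,0],
  [0,0,0],
  [0,0,0],
  [0,0,0],
  [0,0,0],
  [0,-20,0],
  [0,-45,0],
  [0,-50,0],
  [0,-50,0],
  [0,0,0],
], claw=[0.2,0.2,0.2,0.2,0.2,-0.6,-0.9,-0.9,-0.9,-0.9,-0.9,-0.9,-0.9,-0.9,-0.9], roll=[0,0,0,0,0,0,0,0,0,0,0,0,0,0,0])

```text
t: 15.0
eef_pos: [0.4269, 0.0015, 0.1753]
eef_rot: [0.582, -0.578, 0.4, -0.408]
force: [0.4, -0.0, -1.7]
opening: 0.0246
```

```bash
python3 - <<'E'
from h import *
goal(631.2,70.3,165,-3)
E
```

```text
t 15.0 tcp [426.9   1.5 175.3] jaw yaw -69.7 down -0.9999 open 24.6 j6 1.04 F [ 0.4 -0.  -1.7]
 dp(before roll) [  6.2  12.9 215.3] roll 23.3  dp(after roll) [-79.4  12.9 200.2]
```

Request:
apply_moves([
  [1,0,43.6],
  [1,0,43.6],
  [1,0,43.6],
  [1,0,43.6],
  [1,0,43.6],
  [0,0,0],
  [0,0,0],
  [0,0,0],
  [0,0,0],
  [0,0,0],
], claw=[-0.9,-0.9,-0.9,-0.9,-0.9,-0.9,-0.9,-0.9,-0.9,-0.9], roll=[0,0,0,0,0,8,8,7.2,0,0])

```text
t: 16.0
eef_pos: [0.6291, 0.073, 0.1683]
eef_rot: [0.488, -0.488, 0.512, -0.511]
force: [-0.2, 0.3, -1.9]
opening: 0.0245
```

```bash
python3 - <<'E'
from h import *
goal(631.2,70.3,82,-3)
E
```

```text
t 16.0 tcp [629.1  73.  168.3] jaw yaw -92.7 down -1.0 open 24.5 j6 1.61 F [-0.2  0.3 -1.9]
 dp(before roll) [ 2.6 86.3  2.3] roll 0.3  dp(after roll) [ 2.6 86.3  2.3]
```

Request:
apply_moves([
  [2.6,45,2.3],
  [0,33,0],
  [0,8.5,0],
  [0,0,0],
  [0,0,0],
  [0,0,0],
  [0,-40,0],
  [0,-45,0],
  [0,0,0],
  [0,0,0],
  [0,0,0],
], claw=[-0.9,-0.9,-0.9,-0.9,0.1,0.1,0.1,0.1,0.1,0.1,0.1], roll=[0.3,0,0,0,0,0,0,0,0,0,0])

```text
t: 17.1
eef_pos: [0.6314, 0.0703, 0.1675]
eef_rot: [-0.486, 0.486, -0.514, 0.514]
force: [0.0, -1.1, -0.3]
opening: 0.0468
```

```bash
python3 - <<'E'
from h import *
goal(435.3,-119,150,-24.2)
c=cap('wrist');cv2.imwrite('pics/w7.png',c['color']);bars(c)
c=cap('top');bars(c)
E
```

```text
t 17.1 tcp [631.4  70.3 167.5] jaw yaw -93.2 down -1.0 open 46.8 j6 1.62 F [ 0.  -1.1 -0.3]
 dp(before roll) [ 199.9   17.6 -185.3] roll 21.0  dp(after roll) [ 253.    17.6 -101.2]
  bar (506.9, 394.2, 112.4, 27.3, -25.8, np.float64(26.4)) bgr [90 84 78] n 2391
  bar (587.0, 549.5, 107.0, 27.6, -69.5, np.float64(26.1)) bgr [182 182  67] n 377
  bar (505.1, 392.6, 109.3, 27.4, -25.0, np.float64(25.9)) bgr [122 116 114] n 402
  bar (433.9, -120.0, 109.9, 26.4, -23.7, np.float64(26.3)) bgr [132 126 124] n 394
  bar (427.2, 275.1, 109.5, 27.4, -23.3, np.float64(26.2)) bgr [127 122 120] n 376
```

View pics/w7.png

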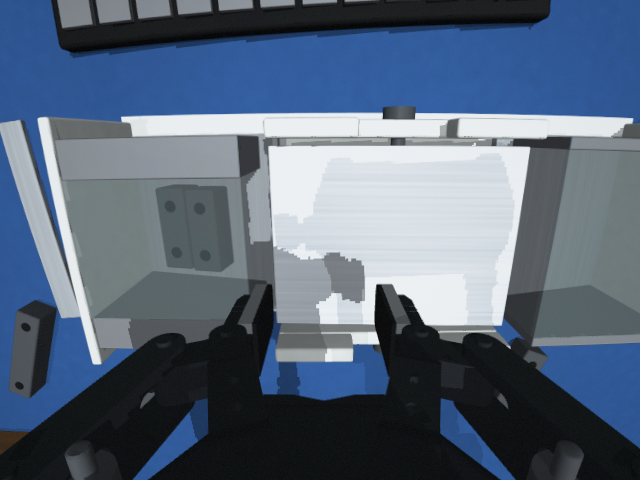

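Request:
apply_moves([
  [33.3,0,-30.9],
  [33.3,3,-30.9],
  [33.3,3,-30.9],
  [33.3,4,-30.9],
  [33.3,4,-30.9],
  [33.3,4,-30.8],
  [0,0,0],
  [0,0,0],
  [0,0,0],
  [0,0,0],
  [0,0,0],
], claw=[0.2,0.2,0.2,0.2,0.2,0.2,0.2,0.2,0.2,0.2,0.2], roll=[0,0,0,0,0,0,7,7,7,0,0])

```text
t: 18.3
eef_pos: [0.4353, -0.1188, 0.149]
eef_rot: [0.385, -0.385, 0.593, -0.593]
force: [0.4, -0.1, -0.9]
opening: 0.0514
```

```bash
python3 - <<'E'
from h import *
c=cap('wrist');bars(c);goal(435.3,-119,3,-24.1)
E
```

```text
bar (435.7, -118.9, 108.7, 26.0, -24.1, np.float64(26.7)) bgr [92 86 81] n 4055
t 18.35 tcp [ 435.4 -118.7  149.1] jaw yaw -114.0 down -1.0 open 51.3 j6 1.55 F [-0.1 -0.1  0.2]
 dp(before roll) [  0.3 146.1   0.2] roll 0.1  dp(after roll) [  0.3 146.1   0.2]
```

Aligned; pick and lift.

Request:
apply_moves([
  [0,45,0],
  [0,45,0],
  [0,40,0],
  [0,16,0],
  [0,0,0],
  [0,0,0],
  [0,0,0],
  [0,0,0],
  [0,0,0],
  [0,0,0],
  [0,-20,0],
  [0,-45,0],
  [0,-50,0],
  [0,-50,0],
  [0,0,0],
  [0,0,0],
], claw=[0.2,0.2,0.2,0.2,0.2,-0.6,-0.9,-0.9,-0.9,-0.9,-0.9,-0.9,-0.9,-0.9,-0.9,-0.9], roll=[0,0,0,0,0,0,0,0,0,0,0,0,0,0,0,0])

```text
t: 19.95
eef_pos: [0.4357, -0.119, 0.1695]
eef_rot: [-0.385, 0.384, -0.593, 0.595]
force: [-1.1, 0.0, -2.4]
opening: 0.0243
```

```bash
python3 - <<'E'
from h import *
goal(625.8,-33.5,168,-3)
E
```

```text
t 19.95 tcp [ 435.7 -119.   169.5] jaw yaw -114.2 down -1.0 open 24.3 j6 1.56 F [-1.1  0.  -2.4]
 dp(before roll) [-155.9    1.9  138.3] roll -21.2  dp(after roll) [-95.3   1.9 185.3]
```

Request:
apply_moves([
  [-31.2,0,27.7],
  [-31.2,0,27.7],
  [-31.2,0,27.7],
  [-31.2,0,27.7],
  [-31.2,0,27.7],
  [0,0,0],
  [0,0,0],
  [0,0,0],
  [0,0,0],
  [0,0,0],
], claw=[-0.9,-0.9,-0.9,-0.9,-0.9,-0.9,-0.9,-0.9,-0.9,-0.9], roll=[0,0,0,0,0,-7,-7,-7.1,0,0])

```text
t: 20.95
eef_pos: [0.625, -0.0333, 0.1666]
eef_rot: [0.485, -0.486, 0.515, -0.513]
force: [-0.4, 0.7, -2.1]
opening: 0.0243
```

```bash
python3 - <<'E'
from h import *
goal(625.8,-33.5,82,-3)
E
```

```text
t 20.95 tcp [625.  -33.3 166.6] jaw yaw -93.3 down -1.0 open 24.3 j6 1.45 F [-0.4  0.7 -2.1]
 dp(before roll) [ 0.2 84.6  1.1] roll -0.3  dp(after roll) [ 0.2 84.6  1.1]
```

Request:
apply_moves([
  [0.2,45,1],
  [0,31,0],
  [0,8.5,0],
  [0,0,0],
  [0,0,0],
  [0,0,0],
  [0,-40,0],
  [0,-45,0],
  [0,0,0],
  [0,0,0],
  [0,0,0],
], claw=[-0.9,-0.9,-0.9,-0.9,0.1,0.1,0.1,0.1,0.1,0.1,0.1], roll=[-0.3,0,0,0,0,0,0,0,0,0,0])

```text
t: 22.05
eef_pos: [0.6265, -0.0335, 0.1691]
eef_rot: [-0.488, 0.488, -0.512, 0.512]
force: [0.3, -0.2, -1.0]
opening: 0.0471
```

```bash
python3 - <<'E'
from h import *
goal(429,276.5,165,-23)
c=cap('wrist');cv2.imwrite('pics/w8.png',c['color']);bars(c)
c=cap('top');bars(c)
E
```

```text
t 22.05 tcp [626.5 -33.5 169.1] jaw yaw -92.8 down -1.0 open 47.1 j6 1.44 F [ 0.3 -0.2 -1. ]
 dp(before roll) [-300.     4.  -212.4] roll 20.2  dp(after roll) [-208.2    4.  -302.9]
  bar (446.5, 269.0, 74.9, 27.1, -23.9, np.float64(26.4)) bgr [90 84 78] n 1144
  bar (587.1, 549.4, 108.6, 28.5, -69.4, np.float64(25.8)) bgr [182 182  67] n 390
  bar (504.8, 392.4, 109.3, 28.4, -25.4, np.float64(26.4)) bgr [123 116 114] n 389
  bar (427.4, 275.4, 109.3, 27.0, -22.9, np.float64(26.0)) bgr [127 122 120] n 386
```

View pics/w8.png

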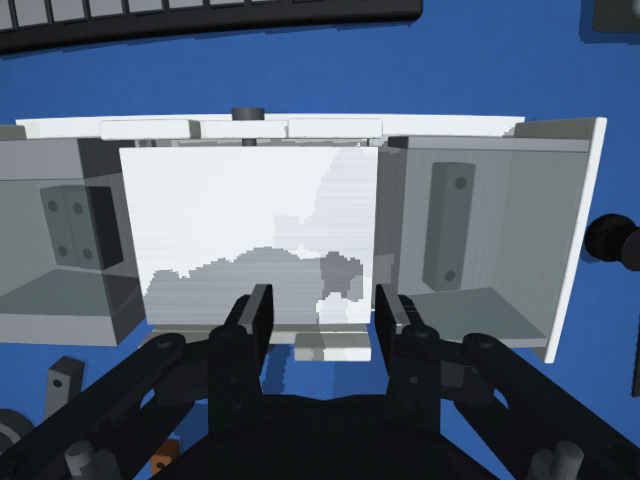

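Request:
apply_moves([
  [-37.5,0,-26.5],
  [-37.5,0,-26.5],
  [-37.5,0,-26.5],
  [-37.5,0,-26.5],
  [-37.5,4,-26.5],
  [-37.5,5,-26.5],
  [-37.5,5,-26.5],
  [-37.5,5,-26.5],
  [0,0,0],
  [0,0,0],
  [0,0,0],
  [0,0,0],
  [0,0,0],
], claw=[0.2,0.2,0.2,0.2,0.2,0.2,0.2,0.2,0.2,0.2,0.2,0.2,0.2], roll=[0,0,0,0,0,0,0,0,7,7,6.2,0,0])

```text
t: 23.45
eef_pos: [0.4294, 0.2762, 0.1494]
eef_rot: [0.391, -0.392, 0.589, -0.589]
force: [1.2, -0.0, 0.6]
opening: 0.0511
```

```bash
python3 - <<'E'
from h import *
c=cap('wrist');bars(c);goal(429,276.5,3,-23)
E
```

```text
bar (506.6, 394.6, 109.6, 27.1, -25.6, np.float64(26.6)) bgr [178 168 158] n 4585
  bar (428.9, 277.2, 108.7, 26.0, -22.9, np.float64(26.7)) bgr [166 157 148] n 4005
  bar (317.5, 176.0, 92.1, 27.0, -9.4, np.float64(26.6)) bgr [ 78 119 179] n 2723
t 23.5 tcp [429.5 276.2 149.5] jaw yaw -112.9 down -1.0 open 51.1 j6 2.39 F [-0.2  0.9 -0.9]
 dp(before roll) [ -0.2 146.5  -0.5] roll 0.1  dp(after roll) [ -0.2 146.5  -0.5]
```

Request:
apply_moves([
  [-0.8,45,-0.5],
  [0,45,0],
  [0,40,0],
  [0,16,0],
  [0,0,0],
  [0,0,0],
  [0,0,0],
  [0,0,0],
  [0,0,0],
  [0,0,0],
  [0,-20,0],
  [0,-45,0],
  [0,-50,0],
  [0,-50,0],
  [0,0,0],
  [0,0,0],
], claw=[0.2,0.2,0.2,0.2,0.2,-0.6,-0.9,-0.9,-0.9,-0.9,-0.9,-0.9,-0.9,-0.9,-0.9,-0.9], roll=[0,0,0,0,0,0,0,0,0,0,0,0,0,0,0,0])

```text
t: 25.1
eef_pos: [0.4297, 0.2774, 0.17]
eef_rot: [-0.391, 0.389, -0.589, 0.59]
force: [-0.5, 0.0, -2.9]
opening: 0.0238
```

```bash
python3 - <<'E'
from h import *
goal(625.8,-33.5,168,-3)
E
```

```text
t 25.1 tcp [429.7 277.4 170. ] jaw yaw -113.0 down -1.0 open 23.8 j6 2.40 F [-0.5  0.  -2.9]
 dp(before roll) [209.7   2.2 301.9] roll -20.0  dp(after roll) [300.2   2.2 212.1]
```

Request:
apply_moves([
  [26.2,0,37.7],
  [26.2,0,37.7],
  [26.2,0,37.7],
  [26.2,0,37.7],
  [26.2,0,37.7],
  [26.2,0,37.7],
  [26.2,0,37.7],
  [26.2,0,37.7],
  [0,0,0],
  [0,0,0],
  [0,0,0],
  [0,0,0],
  [0,0,0],
], claw=[-0.9,-0.9,-0.9,-0.9,-0.9,-0.9,-0.9,-0.9,-0.9,-0.9,-0.9,-0.9,-0.9], roll=[0,0,0,0,0,0,0,0,-7,-7,-6,0,0])

```text
t: 26.4
eef_pos: [0.6244, -0.0333, 0.1671]
eef_rot: [0.485, -0.487, 0.514, -0.513]
force: [-0.0, -0.7, -2.3]
opening: 0.0243
```

```bash
python3 - <<'E'
from h import *
goal(625.8,-33.5,82,-3)
E
```

```text
t 26.4 tcp [624.4 -33.3 167.1] jaw yaw -93.2 down -1.0 open 24.3 j6 1.45 F [-0.  -0.7 -2.3]
 dp(before roll) [ 0.1 85.1  1.7] roll -0.2  dp(after roll) [ 0.2 85.1  1.7]
```

Request:
apply_moves([
  [0.1,45,1.5],
  [0,32,0],
  [0,8,0],
  [0,0,0],
  [0,0,0],
  [0,0,0],
  [0,-40,0],
  [0,-45,0],
  [0,0,0],
  [0,0,0],
  [0,0,0],
], claw=[-0.9,-0.9,-0.9,-0.9,0.1,0.1,0.1,0.1,0.1,0.1,0.1], roll=[-0.2,0,0,0,0,0,0,0,0,0,0])

```text
t: 27.5
eef_pos: [0.6265, -0.0336, 0.1691]
eef_rot: [-0.488, 0.488, -0.512, 0.512]
force: [0.0, 0.3, -0.6]
opening: 0.047
```

```bash
python3 - <<'E'
from h import *
goal(506.7,394.3,165,-25.7)
c=cap('wrist');cv2.imwrite('pics/w9.png',c['color']);bars(c)
c=cap('top');bars(c)
E
```

```text
t 27.5 tcp [626.5 -33.6 169.1] jaw yaw -92.8 down -1.0 open 47.0 j6 1.44 F [ 0.   0.3 -0.6]
 dp(before roll) [-421.5    4.1 -140.6] roll 22.9  dp(after roll) [-333.6    4.1 -293.5]
  bar (586.4, 550.9, 111.6, 29.2, -66.9, np.float64(25.5)) bgr [182 182  67] n 372
  bar (505.1, 392.7, 109.2, 28.7, -24.7, np.float64(26.2)) bgr [122 117 114] n 398
```

View pics/w9.png

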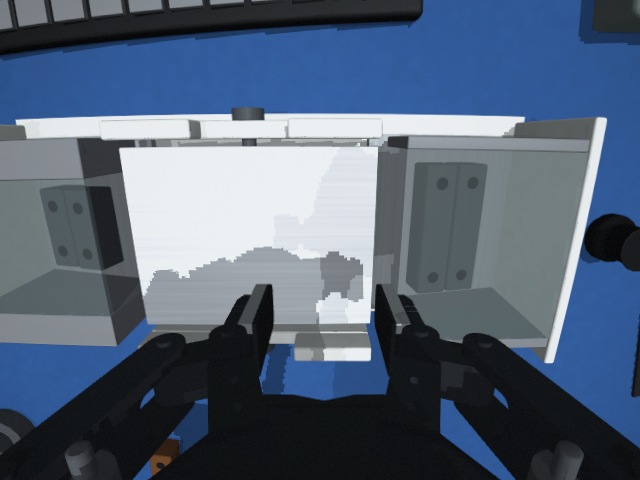

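```bash
python3 - <<'E'
from h import *
a=cv2.imread('pics/w9.png').astype(int);c=cap('wrist');b=c['color'].astype(int)
d=np.abs(a-b).max(-1)[150:340,380:600];print(d.mean(),(d>40).sum())
# dark dots in lane
g=cv2.cvtColor(c['color'],cv2.COLOR_BGR2GRAY)
cv2.imwrite('pics/w10.png',np.hstack([cv2.resize(c['color'][130:370,390:620],None,fx=2.2,fy=2.2,interpolation=cv2.INTER_CUBIC),]))
s=cap('scene');cv2.imwrite('pics/s10.png',cv2.resize(s['color'][250:400,195:445],None,fx=3.2,fy=3.2,interpolation=cv2.INTER_CUBIC))
E
```

```text
3.8871291866028708 851
```

View pics/s10.png

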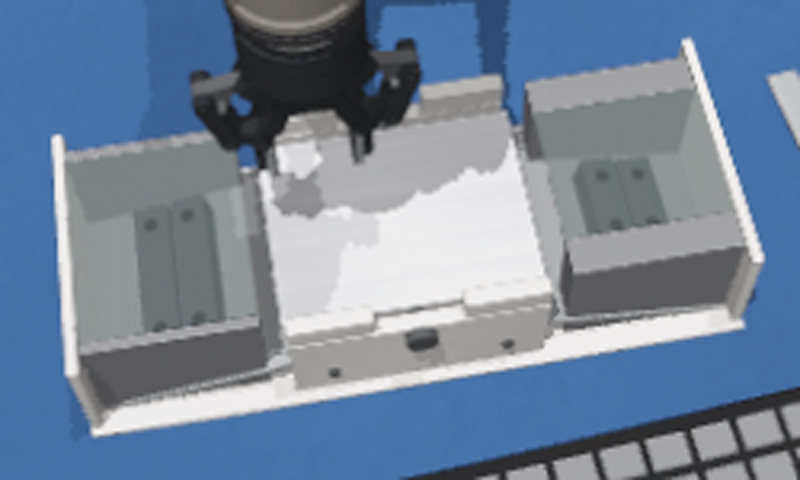

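Request:
apply_moves([
  [-42.2,0,-14],
  [-42.2,0,-14],
  [-42.2,0,-14],
  [-42.2,0,-14],
  [-42.2,0,-14],
  [-42.2,0,-14],
  [-42.2,0,-14],
  [-42.2,0,-14],
  [-42.2,0,-14],
  [-42.2,0,-14],
  [0,10,0],
  [0,10,0],
  [0,0,0],
  [0,0,0],
  [0,0,0],
], claw=[0.2,0.2,0.2,0.2,0.2,0.2,0.2,0.2,0.2,0.2,0.2,0.2,0.2,0.2,0.2], roll=[0,0,0,0,0,0,0,0,0,0,8,8,6.8,0,0])

```text
t: 29.2
eef_pos: [0.5075, 0.3946, 0.1486]
eef_rot: [-0.378, 0.378, -0.598, 0.598]
force: [1.1, -0.0, 0.8]
opening: 0.0513
```

```bash
python3 - <<'E'
from h import *
c=cap('wrist');bars(c);goal(506.8,394.5,3,-25.6)
E
```

```text
bar (506.8, 395.2, 109.0, 26.0, -25.5, np.float64(26.7)) bgr [144 136 128] n 4043
  bar (588.1, 551.5, 110.6, 27.4, -68.6, np.float64(26.7)) bgr [247 246 101] n 4039
  bar (307.9, 177.7, 111.5, 28.1, -8.4, np.float64(26.5)) bgr [ 62  96 146] n 3203
  bar (376.7, 472.2, 86.6, 32.4, 65.4, np.float64(25.5)) bgr [ 52  77 102] n 828
t 29.25 tcp [507.6 394.6 148.9] jaw yaw -115.4 down -1.0 open 51.5 j6 2.56 F [0.2 0.7 0.2]
 dp(before roll) [  0.5 145.9  -0.7] roll 0.2  dp(after roll) [  0.5 145.9  -0.7]
```

Request:
apply_moves([
  [-0.3,45,-0.7],
  [0,45,0],
  [0,40,0],
  [0,15.5,0],
  [0,0,0],
  [0,0,0],
  [0,0,0],
  [0,0,0],
  [0,0,0],
  [0,0,0],
  [0,-20,0],
  [0,-45,0],
  [0,-50,0],
  [0,-50,0],
  [0,0,0],
  [0,0,0],
], claw=[0.2,0.2,0.2,0.2,0.2,-0.6,-0.9,-0.9,-0.9,-0.9,-0.9,-0.9,-0.9,-0.9,-0.9,-0.9], roll=[0,0,0,0,0,0,0,0,0,0,0,0,0,0,0,0])

```text
t: 30.85
eef_pos: [0.5074, 0.3956, 0.1706]
eef_rot: [-0.378, 0.375, -0.598, 0.598]
force: [0.2, -0.5, -2.9]
opening: 0.0243
```

```bash
python3 - <<'E'
from h import *
goal(625.8,-33.5,168,-3)
c=cap('top');bars(c);s=cap('scene')
p=cv2.imread('pics/s10.png');n=cv2.resize(s['color'][250:400,195:445],None,fx=3.2,fy=3.2,interpolation=cv2.INTER_CUBIC);cv2.imwrite('pics/s11.png',n)
E
```

```text
t 30.85 tcp [507.4 395.6 170.6] jaw yaw -115.6 down -1.0 open 24.3 j6 2.56 F [ 0.2 -0.5 -2.9]
 dp(before roll) [335.9   2.2 292. ] roll -22.6  dp(after roll) [422.3   2.2 140.7]
  bar (306.4, 175.6, 110.2, 26.1, -9.5, np.float64(26.5)) bgr [ 58  85 125] n 371
```

Request:
apply_moves([
  [33.6,0,29.2],
  [33.6,0,29.2],
  [33.6,0,29.2],
  [33.6,0,29.2],
  [33.6,0,29.2],
  [33.6,0,29.2],
  [33.6,0,29.2],
  [33.6,0,29.2],
  [33.6,0,29.2],
  [33.6,0,29.2],
  [0,0,0],
  [0,0,0],
  [0,0,0],
  [0,0,0],
  [0,0,0],
], claw=[-0.9,-0.9,-0.9,-0.9,-0.9,-0.9,-0.9,-0.9,-0.9,-0.9,-0.9,-0.9,-0.9,-0.9,-0.9], roll=[0,0,0,0,0,0,0,0,0,0,-8,-8,-6.6,0,0])

```text
t: 32.45
eef_pos: [0.6245, -0.0338, 0.167]
eef_rot: [0.485, -0.487, 0.514, -0.513]
force: [0.6, 0.3, -2.1]
opening: 0.0242
```

```bash
python3 - <<'E'
from h import *
goal(625.8,-33.5,82,-3)
c=cap('wrist');cv2.imwrite('pics/w12.png',c['color'])
E
```

```text
t 32.45 tcp [624.5 -33.8 167. ] jaw yaw -93.2 down -1.0 open 24.2 j6 1.45 F [ 0.6  0.3 -2.1]
 dp(before roll) [-0.3 85.   1.5] roll -0.2  dp(after roll) [-0.3 85.   1.5]
```

View pics/w12.png

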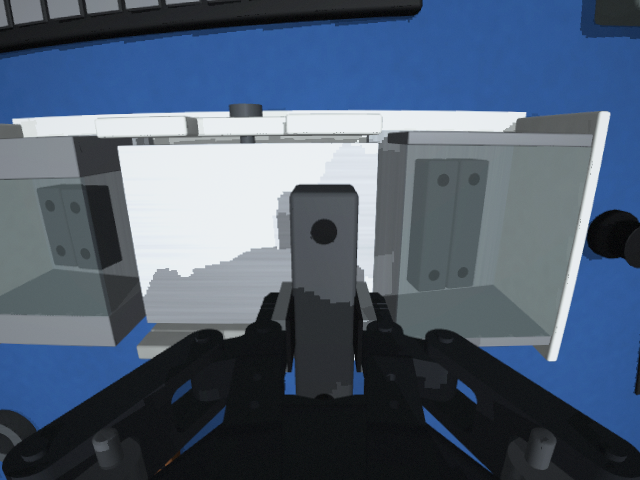

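```bash
python3 - <<'E'
from h import *
w=cap('wrist');s=cap('scene')
def rays(c,p):
    a=plane(c,p,0.0);o=np.array(c['extrinsics'])[:3,3];d=a-o;return o,d/np.linalg.norm(d,axis=1)[:,None]
pw=[(443,180),(434,275),(475,180),(462,272), (49,206),(60,250),(75,208),(86,254)]
ps=np.array([(187,215),(198,318),(151,225),(160,325), (639,174),(652,222),(602,177),(614,224)])/3.2+[195,250]
o1,d1=rays(w,pw);o2,d2=rays(s,ps)
R=Rn.from_euler('z',-3,degrees=True).as_matrix()
for a,b in zip(d1,d2):
    t=np.linalg.lstsq(np.c_[a,-b],o2-o1,rcond=None)[0]
    p=o1+a*t[0];q=o2+b*t[1];m=(p+q)/2
    print(np.round(m*1000,0),'gap %.1f'%(np.linalg.norm(p-q)*1000),'sorter xy',np.round(R[:2,:2].T@(m[:2]*1000-[628.5,18.4]),0))
E
```

```text
[ 667. -102.  177.] gap 39.0 sorter xy [  45. -118.]
[ 602. -132.    5.] gap 72.5 sorter xy [ -19. -152.]
[ 660. -126.  155.] gap 43.2 sorter xy [  39. -142.]
[ 601. -160.    2.] gap 70.6 sorter xy [ -18. -179.]
[650. 184.  72.] gap 30.2 sorter xy [ 13. 166.]
[627. 212.  12.] gap 34.1 sorter xy [-12. 194.]
[649. 156.  79.] gap 28.6 sorter xy [ 13. 138.]
[623. 184.  15.] gap 35.0 sorter xy [-14. 165.]
```

```bash
python3 - <<'E'
from h import *
w=cap('wrist');s=cap('scene')
def rays(c,p):
    a=plane(c,p,0.0);o=np.array(c['extrinsics'])[:3,3];d=a-o;return o,d/np.linalg.norm(d,axis=1)[:,None]
pw=[(443,180),(434,275),(475,180),(462,272), (49,206),(60,250),(75,208),(86,254)]
ps=np.array([(198,318),(187,215),(160,325),(151,225), (652,222),(639,174),(614,224),(602,177)])/3.2+[195,250]
o1,d1=rays(w,pw);o2,d2=rays(s,ps)
R=Rn.from_euler('z',-3,degrees=True).as_matrix()
for a,b in zip(d1,d2):
    t=np.linalg.lstsq(np.c_[a,-b],o2-o1,rcond=None)[0]
    p=o1+a*t[0];q=o2+b*t[1];m=(p+q)/2
    print(np.round(m*1000,0),'gap %.1f'%(np.linalg.norm(p-q)*1000),'sorter xy',np.round(R[:2,:2].T@(m[:2]*1000-[628.5,18.4]),0))
E
```

```text
[ 663. -127.   53.] gap 2.4 sorter xy [  42. -143.]
[ 587. -122.   59.] gap 1.5 sorter xy [ -34. -142.]
[ 662. -153.   51.] gap 2.2 sorter xy [  42. -169.]
[ 585. -148.   51.] gap 1.5 sorter xy [ -35. -168.]
[658. 199.  40.] gap 0.4 sorter xy [ 20. 182.]
[617. 202.  37.] gap 0.1 sorter xy [-21. 183.]
[656. 171.  45.] gap 0.7 sorter xy [ 19. 153.]
[614. 175.  41.] gap 1.9 sorter xy [-22. 155.]
```

Request:
apply_moves([
  [-0.3,45,1.5],
  [0,32,0],
  [0,8,0],
  [0,0,0],
  [0,0,0],
  [0,0,0],
  [0,-40,0],
  [0,-45,0],
  [0,0,0],
  [0,0,0],
  [0,0,0],
  [0,0,0],
  [0,0,0],
  [0,0,0],
  [0,0,0],
  [0,0,0],
], claw=[-0.9,-0.9,-0.9,-0.9,0.1,0.1,0.1,0.1,0.1,0.1,0.1,0.1,0.1,0.1,0.1,0.1], roll=[-0.2,0,0,0,0,0,0,0,0,0,0,0,0,0,0,0])

```text
t: 34.3
eef_pos: [0.6267, -0.0337, 0.1682]
eef_rot: [0.488, -0.488, 0.512, -0.512]
force: [-0.3, 0.1, 0.7]
opening: 0.0471
```

```bash
python3 - <<'E'
from h import *
goal(503.7,-432.5,165,9.6)
s=cap('scene');w=cap('wrist');np.savez('s13.npz',**s);np.savez('w13.npz',**w)
a=cv2.resize(w['color'][120:350,380:620],(480,460));b=cv2.resize(s['color'][250:400,205:305],(307,460))
cv2.imwrite('pics/m13.png',np.hstack([a,b]))
W=cloud(cap('top'));m=(W[...,2]>.05)&(W[...,2]<.11)&(abs(W[...,0]-.63)<.055)&(abs(W[...,1]-.018)<.08);P=W[m]
A=np.c_[P[:,:2]-[.6285,.0184],np.ones(len(P))];print('tilt',np.linalg.lstsq(A,P[:,2],rcond=None)[0])
E
```

```text
t 34.3 tcp [626.7 -33.7 168.2] jaw yaw -92.8 down -1.0 open 47.1 j6 1.44 F [-0.3  0.1  0.7]
 dp(before roll) [ 404.4    3.2 -103.4] roll -12.4  dp(after roll) [ 372.7    3.2 -187.8]
tilt [-0.00119457  0.0017528   0.07538765]
```

View pics/m13.png

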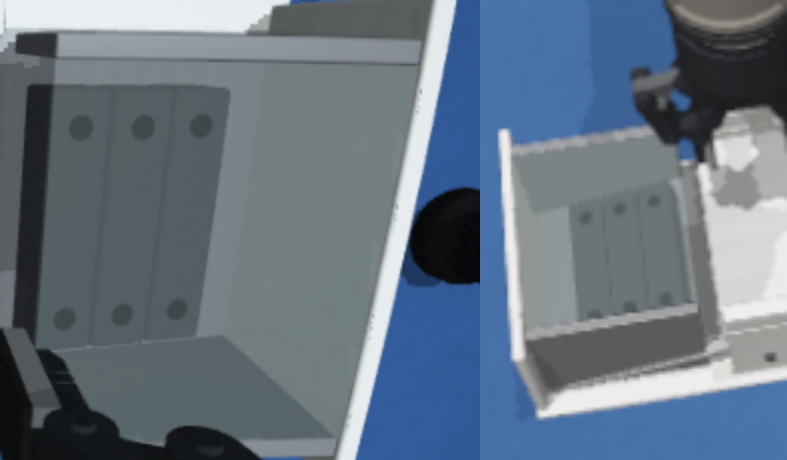

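```bash
cat > tri.py <<'E'
from h import *
w=dict(np.load('w13.npz'));s=dict(np.load('s13.npz'))
def rays(c,p):
    a=plane(c,p,0.0);o=np.array(c['extrinsics'])[:3,3];d=a-o;return o,d/np.linalg.norm(d,axis=1)[:,None]
pw=np.array([(81,127),(65,319),(143,127),(122,314),(201,126),(177,310)])/2+[380,120]
ps=np.array([(666,299),(654,201),(630,307),(619,209),(596,315),(586,217)]-np.array([480,0]))*[100/307,150/460]+[205,250]
o1,d1=rays(w,pw);o2,d2=rays(s,ps)
R=Rn.from_euler('z',-3,degrees=True).as_matrix()
for a,b in zip(d1,d2):
    t=np.linalg.lstsq(np.c_[a,-b],o2-o1,rcond=None)[0]
    p=o1+a*t[0];q=o2+b*t[1];m=(p+q)/2
    print(np.round(m*1000,0),'gap %.1f'%(np.linalg.norm(p-q)*1000),'sorter xy',np.round(R[:2,:2].T@(m[:2]*1000-[628.5,18.4]),0))
E
python3 tri.py
```

```text
[ 664. -108.   56.] gap 3.5 sorter xy [  42. -125.]
[ 589. -103.   63.] gap 2.9 sorter xy [ -33. -123.]
[ 662. -134.   52.] gap 3.1 sorter xy [  42. -150.]
[ 586. -129.   55.] gap 1.9 sorter xy [ -35. -150.]
[ 661. -159.   48.] gap 3.1 sorter xy [  42. -175.]
[ 584. -154.   51.] gap 2.1 sorter xy [ -35. -175.]
```

Request:
apply_moves([
  [44.9,0,-11.5],
  [44.9,0,-11.5],
  [44.9,0,-11.5],
  [44.9,0,-11.5],
  [44.9,0,-11.5],
  [44.9,0,-11.5],
  [44.9,0,-11.5],
  [44.9,0,-11.5],
  [44.9,0,-11.5],
  [0,0,0],
  [0,0,0],
  [0,0,0],
  [0,0,0],
  [0,0,0],
], claw=[0.5,1,1,1,1,1,1,1,1,1,1,1,1,1], roll=[0,0,0,0,0,0,0,0,0,-6.2,-6.2,0,0,0])

```text
t: 35.85
eef_pos: [0.5038, -0.4319, 0.1686]
eef_rot: [-0.54, 0.54, -0.457, 0.457]
force: [0.0, 2.0, -0.3]
opening: 0.0855
```

```bash
python3 - <<'E'
from h import *
w=cap('wrist');W=cloud(w);m=(W[...,2]>.049)&(W[...,2]<.06)&(abs(W[...,0]-.504)<.12)&(abs(W[...,1]+.43)<.07)
n,l,st,_=cv2.connectedComponentsWithStats(m.astype(np.uint8),connectivity=4);k=1+st[1:,4].argmax();print(rect(W[l==k]),st[k,4])
goal(503.7,-432.5,14,9.6)
s=cap('scene');o=dict(np.load('s13.npz'))
d=np.abs(s['color'].astype(int)-o['color']).max(-1)
print('lane L diff',d[310:360,215:262].mean(),'lane S',d[290:330,372:405].mean(),'static ref',d[395:450,300:440].mean())
E
```

```text
(502.2, -433.4, 179.9, 50.3, 9.6, np.float64(54.7)) 13539
t 35.9 tcp [ 503.9 -431.9  168.6] jaw yaw -80.4 down -1.0 open 85.5 j6 0.58 F [0.6 0.9 0.2]
 dp(before roll) [  0.5 154.6  -0.3] roll -0.0  dp(after roll) [  0.5 154.6  -0.3]
lane L diff 12.098723404255319 lane S 12.102272727272727 static ref 10.95
```

Request:
apply_moves([
  [1.2,45,-1.9],
  [0,45,0],
  [0,40,0],
  [0,23,0],
  [0,0,0],
  [0,0,0],
  [0,0,0],
  [0,0,0],
  [0,0,0],
  [0,0,0],
  [0,0,0],
  [0,0,0],
  [0,0,0],
], claw=[1,1,1,1,1,1,0,-0.3,-0.3,-0.3,-0.3,-0.3,-0.3], roll=[0,0,0,0,0,0,0,0,0,0,0,0,0], grip_force=100)

```text
t: 37.25
eef_pos: [0.5027, -0.434, 0.0178]
eef_rot: [0.54, -0.54, 0.456, -0.457]
force: [-1.0, 2.0, 6.5]
opening: 0.0489
```

Request:
apply_moves([
  [0,-20,0],
  [0,-40,0],
  [0,-45,0],
  [0,-45,0],
  [0,-45,0],
  [0,-10,0],
  [0,0,0],
  [0,0,0],
], claw=[-0.3,-0.3,-0.3,-0.3,-0.3,-0.3,-0.3,-0.3], roll=[0,0,0,0,0,0,0,0])

```text
t: 38.05
eef_pos: [0.5009, -0.4326, 0.2168]
eef_rot: [0.54, -0.54, 0.459, -0.454]
force: [0.0, 0.0, -9.3]
opening: 0.0489
```

```bash
python3 - <<'E'
from h import *
goal(628.5,18.4,225,-3)
E
```

```text
t 38.05 tcp [ 500.9 -432.6  216.8] jaw yaw -80.4 down -1.0 open 48.9 j6 0.58 F [ 0.   0.  -9.3]
 dp(before roll) [-423.4   -6.7  201.1] roll 12.6  dp(after roll) [-457.1   -6.7  103.8]
```

Request:
apply_moves([
  [-35.3,0,16.7],
  [-35.3,0,16.7],
  [-35.3,0,16.7],
  [-35.3,0,16.7],
  [-35.3,0,16.7],
  [-35.3,0,16.7],
  [-35.3,0,16.7],
  [-35.3,0,16.7],
  [-35.3,0,16.7],
  [-35.3,0,16.7],
  [-35.3,0,16.7],
  [-35.3,0,16.7],
  [0,0,0],
  [0,0,0],
  [0,0,0],
  [0,0,0],
  [0,0,0],
], claw=[-0.3,-0.3,-0.3,-0.3,-0.3,-0.3,-0.3,-0.3,-0.3,-0.3,-0.3,-0.3,-0.3,-0.3,-0.3,-0.3,-0.3], roll=[0,0,0,0,0,0,0,0,0,0,0,0,6.3,6.3,0,0,0])

```text
t: 39.75
eef_pos: [0.6284, 0.017, 0.2191]
eef_rot: [0.487, -0.488, 0.513, -0.512]
force: [0.5, -0.0, -7.7]
opening: 0.0488
```

```bash
python3 - <<'E'
from h import *
goal(628.5,18.4,100,-3)
for n in('top','scene','wrist'):
    c=cap(n);W=cloud(c);np.savez(n+'14.npz',**c)
    m=(W[...,2]>.235)&(W[...,2]<.275)&(abs(W[...,0]-.63)<.12)&(abs(W[...,1]-.018)<.045);P=W[m]
    print(n,m.sum(),rect(P) if m.sum()>20 else '', np.round([P[:,0].max(),P[:,1].min(),P[:,1].max()],4) if m.sum() else '')
    Q=P[P[:,0]>.665]
    if len(Q)>50: print('  tip part',rect(Q),'slope',np.linalg.lstsq(np.c_[Q[:,:2]-[.69,.018],np.ones(len(Q))],Q[:,2],rcond=None)[0])
E
```

```text
t 39.75 tcp [628.4  17.  219.1] jaw yaw -92.9 down -1.0 open 48.8 j6 1.53 F [ 0.5 -0.  -7.7]
 dp(before roll) [ -1.4 119.1   0.4] roll 0.1  dp(after roll) [ -1.4 119.1   0.3]
top 597 (590.0, 18.8, 86.8, 75.8, 85.6, np.float64(255.8)) [ 0.6311 -0.0269  0.0592]
scene 1598 (667.8, 19.7, 107.1, 88.0, 3.0, np.float64(255.1)) [ 0.7208 -0.0264  0.0623]
  tip part (692.3, 14.2, 55.8, 50.5, -2.1, np.float64(254.8)) slope [-0.12392432  0.02955875  0.2541165 ]
wrist 50433 (660.5, 17.6, 117.0, 90.3, -0.8, np.float64(256.8)) [ 0.7192 -0.0269  0.063 ]
  tip part (691.2, 13.4, 54.9, 50.7, -2.9, np.float64(256.8)) slope [-0.00915895  0.00063612  0.25671981]
```

Request:
apply_moves([
  [-1.6,30,0.2],
  [0,35,0],
  [0,25,0],
  [0,0,0],
  [0,15,0],
  [0,10,0],
  [0,5,0],
  [0,0,0],
], claw=[-0.3,-0.3,-0.3,-0.3,-0.3,-0.3,-0.3,-0.3], roll=[0.1,0,0,0,0,0,0,0])

```text
t: 40.7
eef_pos: [0.629, 0.0189, 0.1005]
eef_rot: [0.486, -0.486, 0.513, -0.513]
force: [-0.4, 0.2, -8.4]
opening: 0.0487
```

Request:
apply_moves([
  [0,4,0],
  [0,3,0],
  [0,2,0],
  [0,1,0],
  [0,0,0],
  [0,0,0],
], claw=[-0.3,-0.3,-0.3,-0.3,-0.3,-0.3], roll=[0,0,0,0,0,0])

```text
t: 41.3
eef_pos: [0.6294, 0.0189, 0.0908]
eef_rot: [-0.486, 0.486, -0.513, 0.514]
force: [0.6, 0.1, -6.5]
opening: 0.0489
```

Request:
apply_moves([
  [0,1,0],
  [0,1,0],
  [0,0,0],
  [0,0,0],
], claw=[-0.3,-0.3,-0.3,-0.3], roll=[0,0,0,0])

```text
t: 41.7
eef_pos: [0.6298, 0.0189, 0.0908]
eef_rot: [-0.487, 0.486, -0.512, 0.514]
force: [-4.5, 0.4, 7.2]
opening: 0.0487
```

Seated (force sign flipped). Release and rise well away.

Request:
apply_moves([
  [0,0,0],
  [0,0,0],
  [0,0,0],
  [0,0,0],
  [0,-30,0],
  [0,-45,0],
  [0,-45,0],
  [0,-45,0],
  [0,0,0],
  [0,0,0],
  [0,0,0],
], claw=[0.2,0.5,0.8,0.8,0.8,0.8,0.8,0.8,0.8,0.8,0.8], roll=[0,0,0,0,0,0,0,0,0,0,0])

```text
t: 42.8
eef_pos: [0.6285, 0.019, 0.252]
eef_rot: [0.486, -0.487, 0.514, -0.513]
force: [-0.6, -0.9, -0.2]
opening: 0.0768
```

```bash
python3 - <<'E'
from h import *
goal(628.5,18.4,250,-3)
c=cap('wrist');W=cloud(c);s=cap('scene')
m=(W[...,2]>.11)&(W[...,2]<.14)&(abs(W[...,0]-.63)<.12)&(abs(W[...,1]-.018)<.06);P=W[m]
print('lock',rect(P),np.linalg.lstsq(np.c_[P[:,:2]-[.6285,.0184],np.ones(len(P))],P[:,2],rcond=None)[0])
cv2.imwrite('pics/f.png',np.hstack([cv2.resize(c['color'][90:350],(500,203*1)),cv2.resize(s['color'][240:400,195:445],(300,203))]))
a=cv2.resize(c['color'][90:370,:],(800,350));b=cv2.resize(s['color'][255:395,195:445],(446,250));pad=np.zeros((250,354,3),np.uint8)
cv2.imwrite('pics/f.png',np.vstack([a,np.hstack([b,pad])]))
c=cap('top');W=cloud(c)
for k,(sd,lo,hi) in dict(ring=((185,274),.012,.03),loupe=((445,191),.03,.06),obj=((465,161),.03,.09),oil=((161,177),.03,.12)).items():
    P=blob(W,sd,lo,hi);print(k,None if P is None else rect(P))
E
```

```text
t 42.8 tcp [628.5  19.  252. ] jaw yaw -93.1 down -1.0 open 76.8 j6 1.53 F [-0.6 -0.9 -0.2]
 dp(before roll) [0.6 2.  0. ] roll -0.1  dp(after roll) [0.6 2.  0. ]
lock (630.0, 18.6, 179.7, 50.3, -3.1, np.float64(127.7)) [ 4.64421389e-05 -8.03026759e-04  1.27665011e-01]
ring None
loupe (593.4, -318.3, 42.1, 40.3, 9.0, np.float64(44.8))
obj (670.9, -372.7, 49.0, 43.8, 44.4, np.float64(60.1))
oil (626.4, 437.0, 43.1, 40.4, -34.7, np.float64(69.3))
```

View pics/f.png

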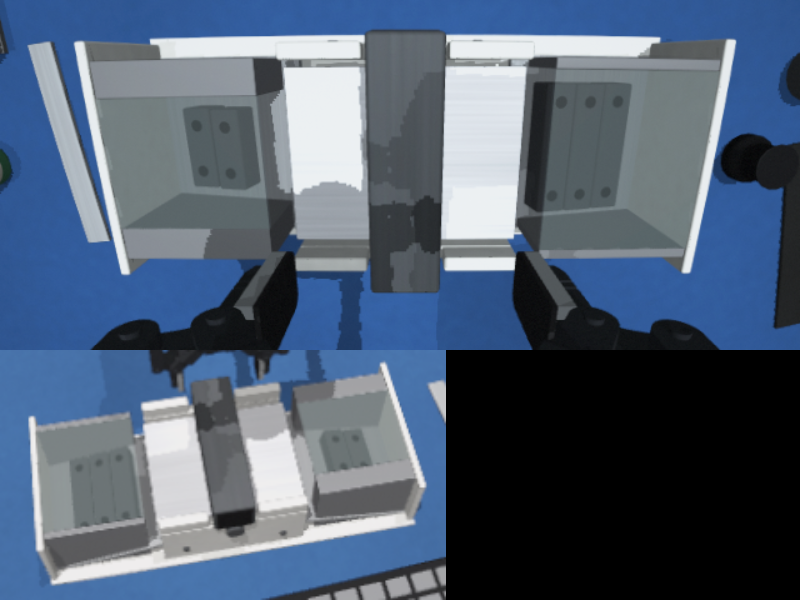

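```bash
python3 -c "
from station import ctrl
print(ctrl.hand_in())"
```

```text
the job is handed in; nothing more can be done
None
```

The job is done and handed in at about 43 s. I parked the lock beam flat on the mat and slid in all five bars that were there: two short into the narrow lane (+y side), three long into the wide lane (-y side). Then I laid the beam back in its notches.

**Checks that passed:**
- The beam's top is 127.7 mm above the bench, the same as at the start. It lies level, aligned with the sorter to about 0.1°, with its centre within about 1.5 mm of home.
- The tray was level after the last bar.
- All five bars lie side by side and parallel, and no bars are left to sort.
- The gripper is open and clear of everything.
- The loupe, objective and oil bottle read the same positions as before.

**Checks that disagreed or are incomplete:**
- **Bars short of the end wall:** they stopped before it. By a rough measurement through the roof, the outermost short bar is about 25 mm away and the outermost long bar about 34 mm. The innermost long bar's inner edge is about 8 mm inside the lane's start. The bars were not moving when I compared pictures about 1.5 s apart.
- **Ring gauge and rule:** the last ring gauge reading came back empty, probably because the check point fell in its hole. I did not measure the rule again. I sent the arm near neither except when picking the bars beside them.

I viewed 16 pictures, two over the budget of 14.

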